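# Feel the calibration plate onto its stage studs and latch it

### The arm

A 6-joint arm with a two-finger parallel gripper is mounted at the origin on the work surface; the furniture and walls round the work are solid. World frame = base frame: x ahead of the robot, y to its left, z up, the work surface at z = 0. Lengths are in m, angles in rad, forces in N, time in s.
With the tool pointing down it reaches from about 0.25 to 0.775 m from the base axis. Payload 4 kg.
Tool frame: the origin (TCP) lies on the centre line of the jaws, within the pads' length; the fingertips stand 14 mm ahead of it and the grasp point (between the pads) lies 5 mm behind it (robot.tcp_to_tips is the distance from the TCP to the fingertips, in m); z points along the fingers, y is the line along which they close (so a half turn about z gives the same grasp; the last joint's range is limited). The gripper opens to 94 mm and grips with 3 to 60 N. Pads are 16 mm wide; open, the fingers measure 119 mm over their backs; the gripper's body (75 mm by 177 mm) begins 78 mm behind the grasp point.
Start: joints at [-1.365, 0.087, 1.371, -0, 1.684, -0.103], TCP at [0.167, -0.524, 0.22] pointing down, gripper open.
Joint ranges: [-3.1, 3.1], [-0.76, 2.03], [0.27, 2.55], [-1.08, 4.22], [0.17, 2.65], [-2.57, 2.57]. Speed limits (rad/s): [2.79, 2.79, 3.14, 3.14, 3.14, 3.14].

### API

Orientations are given as [roll, pitch, yaw] about the fixed x, y, z axes, in that order (R = Rz(yaw) Ry(pitch) Rx(roll)).
In Python, from bench import robot gives the robot as it stands.
- The arm moves only by the tool carry_out, never from a script. Its argument "increments" is a list of rows, each a list of 3 entries, a list of its own where there are three numbers: the closure in counts, from 0 (fully open) to 255 (shut), then the shift along the tool's x, y, z in mm, then the turn about the tool's z in degrees. In form: [[fingers, [dx, dy, dz], twist], ...]. A call has 1 to 8 rows; each row shifts and turns the commanded pose from where the row before left it, along the tool's axes as they then stand; what a row does not reach is not made up. A row lasts 1/10 s, in which the tool goes at most 50 mm and 8.59 degrees, less where a joint would pass 70% of its speed; a pose out of reach is approached as far as the arm can. A call with a gripper value outside its range is refused whole. The fingers move at their own pace and stop on an object; the grip force is fixed at half the most. Time passes only in rows, so rows that do not move let the fingers close. It gives the time, the measured TCP pose, the force, the opening and the grip force at its end, in the units of the state.
- robot.get_obs(): the state, without advancing time (a new reading comes with each control period).
- robot.snapshot(name): name is "scene" or "top"; returns the picture (400x640x3 uint8, blue, green, red); there is no depth.
- robot.get_calibration(name): a dict with "vfov" (degrees; the focal length in pixels is half the picture's height over the tangent of half this angle, whatever the lens; pixels are square), "cx", "cy" (the principal point, pixels), "k1" (the pictures are not rectified: a ray, as slopes to the right and down, at radius r is drawn at 1 + k1 r^2 times it, then the intrinsics apply), "T" (4x4, takes a point from camera to world coordinates). Camera axes: x right, y down, z forward; pixel columns grow to the right and rows downward; lengths in m; the calibration is good to about 2 mm. A picture is of the moment at which its call begins. get_calibration takes no time and is no camera call.
- robot.close_job(): hands the job in; it is judged then, once.
The state is a dict: "time": time; "joint_positions": joint angles; "qvel": joint speeds; "joint_torque": joint torques, N m; "tool_pos": TCP position; "ee_rot": TCP orientation; "wrist_force": force on the tool from outside, world axes, zero at the start; "wrist_torque": the same for the moment, N m; "width": finger opening in m; "finger_force": force on a finger pad.
Only numpy, scipy, OpenCV 4.12 (cv2) and the standard library are available. Lean on these libraries where they do the work, as an engineer would, in place of code of your own. Each camera call takes 0.05 s, during which the arm holds its last target. There are 200 camera calls.

### The job

Pick up the calibration plate by its handle and fit it on the small translation stage: slide it gently over the stage's two studs until you feel its holes drop over them and it sits fully home, flat on the stage. Then swing the stage's latch all the way closed over the end of the plate. The stage's slides are delicate, so never lean on the stage with more than about 4 kg, and leave the other things on the bench where they are.

Things in the scene. Friction and masses are not known exactly. Their poses are not given: they have to be found in the camera images.
- plate: Bare aluminium calibration plate 90 (its x) x 124 (its y) x 8 mm, about 0.35 kg, with four round glass targets and a black bridge handle, lying flat on the bench to the robot's right. Origin: centre of its underside, z up. Two through holes on its y axis: see round_hole and slot. It starts turned less than 0.7 rad from the stage, never half round.
- handle (a point): Middle of the plate's handle bar, 35 mm above the plate's underside; axes as the plate. The bar runs along the plate's x, 66 mm long, 14 mm thick (y), from 24 to 46 mm above the underside: take it from above, fingers closing along the plate's y, tips at least 12 mm above the underside.
- round_hole (a point): Lower mouth of the plate's round hole, 11.6 mm wide, at plate x 0, y +50, z 0 mm; axes as the plate. It belongs over the taller stud.
- slot (a point): Lower mouth of the plate's rectangular slot, 8.6 mm in x by 13.4 mm in y, at plate x 0, y -50, z 0 mm; axes as the plate. It belongs over the shorter stud.
- stage: Low black two-axis translation stage with two micrometers, fixed; base 136 (x) x 204 (y) mm. Origin: centre of the base's underside on the bench, z up; this pose is the base's. The plate goes on its deck with the plate's axes along the stage's. The plate must not press it with over 40 N; metal on metal is stiff, so touch at 10 mm/s or less.
- deck_nominal (a point): A point of the base: where the deck's top would lie midway between the studs, 46 mm over the bench, were the deck centred. The deck (black, 106 x 176 mm) stays square to the base but was left locked anywhere up to 9 mm off centre along the stage's x and also its y; this offset is not measured and shifts studs and latch too. Home, the plate's underside lies on the deck, centred between the studs.
- tall_stud_nominal (a point): Foot of the taller steel stud, were the deck centred: stage x 0, y +50, z 46 mm. 10 mm thick, its top 12 mm over the deck with a 0.5 mm chamfer. A level plate touches this stud first, and drops 5 mm to the shorter one, or fully home, when the round hole finds it.
- short_stud_nominal (a point): Foot of the shorter steel stud, were the deck centred: stage x 0, y -50, z 46 mm. 7 mm thick, its top 7 mm over the deck with a 0.5 mm chamfer.
- latch_pin_nominal (a point): Foot of the latch's upright pin, were the deck centred: stage x 0, y -86, z 46 mm; so 86 mm from a seated plate's centre, towards its -y. The latch arm carries an upright black knob 25 mm from the pin: 14 mm thick, from 24 to 45 mm over the deck.
- latch (a joint): Angle of the steel swing latch, rad: 0 open, 1.92 closed (a stop); starts between 0 and 0.35. Seen from above its arm points at 200 deg minus this angle, counterclockwise from the stage's +x: open it points to the robot, beside the plate; closed along +y over the plate's end, 9 mm over the deck. Stays where it is left; 2 to 3 N at the knob move it. A plate not home blocks it.
- objective_case_1: Objective in a clear canister with black base, 39 mm wide, 64 mm high, standing. Origin under its centre. Leave alone.
- filter_cube: Black filter cube, 38 mm. Origin under its centre. Leave alone.
- petri_1: White round dish with lid, 60 mm wide, 15 mm high. Origin under its centre. Leave alone.

How it is judged:
By the outcome, as a careful person would: the job done as asked, in the order asked, and still so for the second after the job is handed in, with the robot touching nothing.
It also fails if it takes over 72 s, if anything falls off the work surface, if the arm or the gripper's body presses on something with over 40 N, if the wrist force passes 120 N, or if a joint passes its speed limit or range.

## Working session

There is one attempt and no reset: what is moved stays moved. The work goes in short steps, Python scripts to look and compute and a tool call to move; the robot and the scene stay as the last step left them, time stands still between calls to the robot, and variables do not carry over. Pictures are saved under pics/ and viewed, at most 10 in all, crops included, and the job is handed in when it is done.

Besides the shell and the picture viewer there is one more tool, called after ">>>" by a JSON object that holds its "name" and its "arguments", one argument or row to a line. carry_out: Moves the arm, as the interface text tells. Its arguments: {"type":"object","properties":{"increments":{"type":"array","items":{"type":"array"}}},"required":["increments"]}

```bash
mkdir -p pics; cat > h.py <<'E'
import numpy as np, cv2, sys
from bench import robot
def snap(n,f):
    im=np.array(robot.snapshot(n)); cv2.imwrite('pics/'+f,im); return im
def ray(n,u,v):
    c=robot.get_calibration(n); f=200/np.tan(np.radians(c['vfov'])/2)
    d=np.array([(u-c['cx'])/f,(v-c['cy'])/f]); s=d.copy()
    for _ in range(30): s=d/(1+c['k1']*(s@s))
    T=np.array(c['T']); return T[:3,3],T[:3,:3]@np.array([s[0],s[1],1])
def onz(n,u,v,z):
    o,d=ray(n,u,v); return o+d*(z-o[2])/d[2]
def proj(n,p):
    c=robot.get_calibration(n); f=200/np.tan(np.radians(c['vfov'])/2)
    T=np.array(c['T']); q=T[:3,:3].T@(np.array(p)-T[:3,3]); s=q[:2]/q[2]; s=s*(1+c['k1']*(s@s))
    return s*f+[c['cx'],c['cy']]
E
python3 - <<'E'
from h import *
for n in('scene','top'):
    snap(n,n+'0.png'); c=robot.get_calibration(n); print(n,c['vfov'],c['k1'],np.round(c['T'],3).tolist())
o=robot.get_obs(); print(o['tool_pos'],o['ee_rot'],o['width'],robot.tcp_to_tips)
E
```

```text
scene 55.97929951752747 -0.05594661121573334 [[-0.739, -0.464, 0.489, 0.091], [-0.674, 0.513, -0.532, 0.419], [-0.004, -0.723, -0.691, 0.659], [0.0, 0.0, 0.0, 1.0]]
top 57.9845243832321 -0.0592049152822697 [[0.016, -0.997, 0.071, 0.436], [-1.0, -0.015, 0.008, -0.011], [-0.007, -0.071, -0.997, 0.917], [0.0, 0.0, 0.0, 1.0]]
[ 0.16705095 -0.5235382   0.2184417 ] [-3.13963637e+00 -1.83709023e-04  3.08826667e-01] 0.09404056932250177 0.014
```

View pics/top0.png

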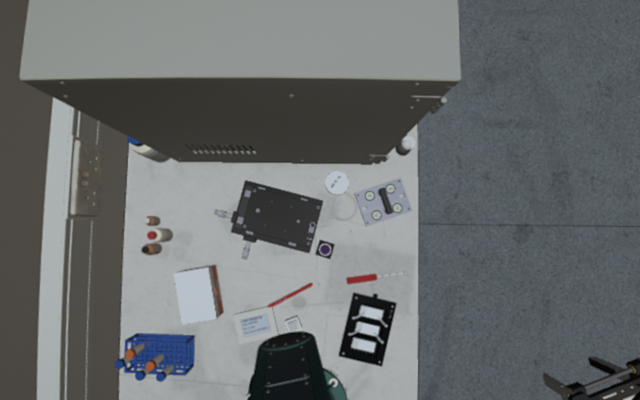

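View pics/scene0.png

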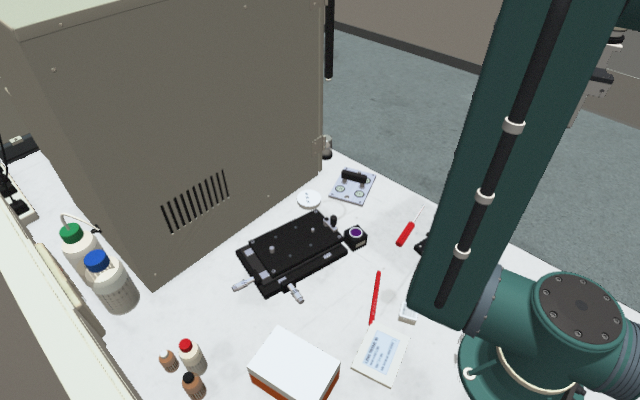

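The top view shows the stage at about (278,215), the plate at (383,201), the petri dish at (337,182), the clear canister at (345,206) and the filter cube at (325,249). I'll enlarge both.

```bash
python3 - <<'E'
from h import *
t=cv2.imread('pics/top0.png');s=cv2.imread('pics/scene0.png')
a=cv2.resize(t[165:270,215:415],None,fx=4,fy=4,interpolation=cv2.INTER_CUBIC)
cv2.imwrite('pics/tc.png',a)
b=cv2.resize(s[160:300,225:385],None,fx=4.2,fy=4.2,interpolation=cv2.INTER_CUBIC)
b=cv2.convertScaleAbs(b,alpha=1.5,beta=10);cv2.imwrite('pics/sc.png',b)
# plate / dish contours
crop=t[165:270,215:415]
hsv=cv2.cvtColor(t,cv2.COLOR_BGR2HSV)
print(t[200,365],t[215,400],t[230,380],t[205,387],hsv[230,380])
E
```

```text
[164 151 145] [172 169 164] [172 172 168] [58 58 59] [ 90   6 172]
```

View pics/tc.png

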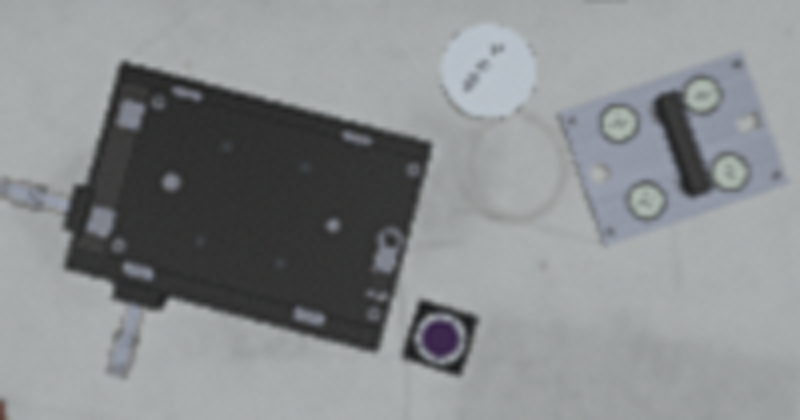

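View pics/sc.png

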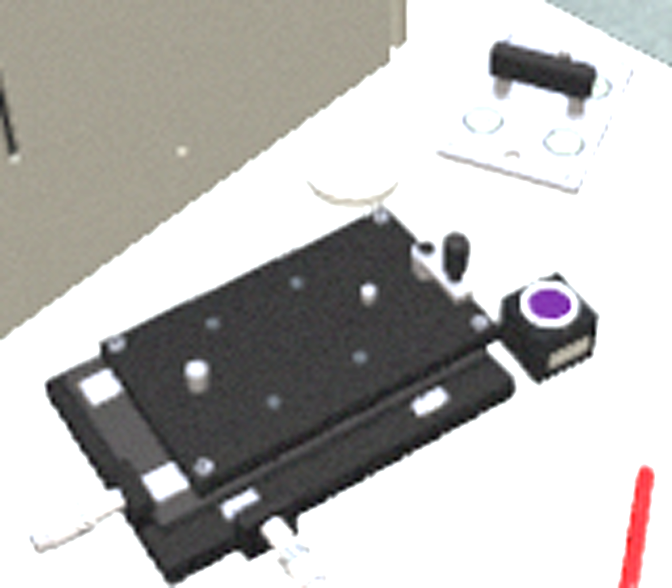

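The enlarged views show the studs near (257.7,210.4) and (298.2,221.4), the latch pin and knob at the stage's right end, and the four plate targets. The ring on the bench is only a stain. The canister stands by the cabinet near (405,145). Next step is computing positions.

```bash
python3 - <<'E'
from h import *
from scipy.optimize import least_squares
I={n:cv2.cvtColor(cv2.imread(f'pics/{n}0.png'),cv2.COLOR_BGR2GRAY).astype(float) for n in('top','scene')}
def cen(n,u,v,r=4):
    u,v=int(round(u)),int(round(v)); w=I[n][v-r:v+r+1,u-r:u+r+1]; w=np.clip(w-np.median(w)-12,0,None)
    Y,X=np.mgrid[v-r:v+r+1,u-r:u+r+1]; return np.array([(X*w).sum(),(Y*w).sum()])/w.sum()
tc=lambda x,y:(215+(x+.5)/4-.5,165+(y+.5)/4-.5); sc=lambda x,y:(225+(x+.5)/4.2-.5,160+(y+.5)/4.2-.5)
S={}
for k,a,b,z in(('tall',tc(171,182),sc(196,372),.054),('short',tc(333,226),sc(368,291),.050)):
    pa,pb=cen('top',*a),cen('scene',*b)
    A,B=onz('top',*pa,z+.002),onz('scene',*pb,z); S[k]=(A+B)/2
    print(k,pa.round(2),pb.round(2),(A*1e3).round(1),(B*1e3).round(1))
d=S['tall']-S['short']; print('stud dist',np.hypot(*d[:2]),'yaw',np.degrees(np.arctan2(-d[0],d[1])),'mid',(S['tall']+S['short'])/2)
P=[onz('top',*tc(*p),.0) for p in((123,62),(431,143),(379,351),(66,268))]
print('base corners(z=.02)',[ (onz('top',*tc(*p),.02)[:2]*1e3).round(1).tolist() for p in((123,62),(431,143),(379,351),(66,268))])
T=np.array([onz('top',*tc(*p),.008)[:2] for p in((619,124),(702,95),(647,200),(731,172))])
print('targets',(T*1e3).round(1).tolist(),'c',T.mean(0))
ym=(T[0]+T[2]-T[1]-T[3]); xm=T[0]+T[1]-T[2]-T[3]
print('plate yaw',np.degrees(np.arctan2(-ym[0],ym[1])),np.degrees(np.arctan2(xm[1],xm[0])))
hb=[onz('top',*tc(*p),.046)[:2] for p in((668,102),(697,186))]; print('bar',hb,np.mean(hb,0))
hb=[onz('scene',*sc(*p),.040)[:2] for p in((496,60),(592,84))]; print('bar sc',np.mean(hb,0))
for n,p,z in(('top',tc(390,238),.088),('scene',sc(457,240),.090)): print('knob',n,onz(n,*p,z)[:2])
for n,p,z in(('top',tc(440,337),.038),('top',tc(488,71),.015)): print(onz(n,*p,z)[:2])
print('canister',onz('scene',326,155,0),onz('top',405,150,.0),'cabinet foot',[onz('top',u,162,0)[:2] for u in(180,385)])
E
```

```text
tall [257.28 210.06] [271.3  248.06] [484.4 123.9  56. ] [485.  123.1  54. ]
short [297.8  220.85] [312.28 229.11] [460.2  26.5  52. ] [460.3  26.1  50. ]
stud dist 0.10019284560636438 yaw -14.108436461150909 mid [0.47245623 0.07487935 0.053     ]
base corners(z=.02) [[561.2, 161.6], [513.1, -32.5], [383.6, -2.2], [431.5, 193.6]]
targets [[528.0, -151.6], [547.4, -204.4], [480.2, -169.6], [498.7, -222.8]] c [ 0.51356585 -0.18707951]
plate yaw 19.65568535897453 20.61031799336321
bar [array([ 0.53810112, -0.17552487]), array([ 0.48727283, -0.19321452])] [ 0.51268697 -0.18436969]
bar sc [ 0.50753086 -0.18091929]
knob top [ 0.45222256 -0.00809626]
knob scene [ 0.42660118 -0.00271947]
[ 0.39373661 -0.03917365]
[ 0.55955535 -0.06791261]
canister [ 0.65379825 -0.24152216  0.        ] [ 0.64883946 -0.24493707  0.        ] cabinet foot [array([0.60935237, 0.33805116]), array([ 0.61646908, -0.1929503 ])]
```

>>> {"name": "carry_out", "arguments": {
  "increments": [
    [0,[36,-18,0],-0.3],
    [0,[36,-18,0],-0.3],
    [0,[36,-18,0],-0.3],
    [0,[36,-18,0],-0.3],
    [0,[36,-18,0],-0.3],
    [0,[36,-18,0],-0.3],
    [0,[36,-18,0],-0.3],
    [0,[36,-18,0],-0.3]
  ]
}}

```text
time: 0.9
tool_pos: [0.3943, -0.2936, 0.219]
ee_rot: [-3.141, 0.0, 0.351]
wrist_force: [0.2, -0.5, 0.5]
width: 0.0937
finger_force: 0.0
```

>>> {"name": "carry_out", "arguments": {
  "increments": [
    [0,[36,-18,10],0],
    [0,[36,-18,20],0],
    [0,[36,-18,20],0],
    [0,[30,-12,20],0],
    [0,[0,0,10],0],
    [0,[0,0,0],0]
  ]
}}

```text
time: 1.5
tool_pos: [0.4991, -0.1848, 0.1369]
ee_rot: [-3.138, 0.004, 0.352]
wrist_force: [-1.2, -0.3, 0.6]
width: 0.0943
finger_force: 0.0
```

```bash
cat >> h.py <<'E'
def to(x,y,yaw=None):
    o=robot.get_obs(); p=o['tool_pos']; a=o['ee_rot'][2]; e=np.array([x,y])-p[:2]
    print('pos',(p*1e3).round(2),'rpy',np.degrees(o['ee_rot']).round(2),'F',np.round(o['wrist_force'],2),'w',round(o['width']*1e3,1),'t',round(o['time'],2))
    print('tool dx,dy mm',np.round([e@[np.cos(a),np.sin(a)]*1e3,e@[np.sin(a),-np.cos(a)]*1e3],2), '' if yaw is None else ('twist',np.degrees(a)-yaw))
E
python3 -c "
from h import *
to(.513,-.186,20.1);im=snap('scene','s1.png')
t=snap('top','t1.png')
a=cv2.resize(im[100:220,280:440],(800,600));cv2.imwrite('pics/s1c.png',a)"
```

```text
pos [ 499.14 -184.83  136.85] rpy [-179.8     0.25   20.18] F [-1.24 -0.32  0.57] w 94.3 t 1.5
tool dx,dy mm [12.61  5.88] ('twist', np.float64(0.07813359668579878))
```

View pics/s1c.png

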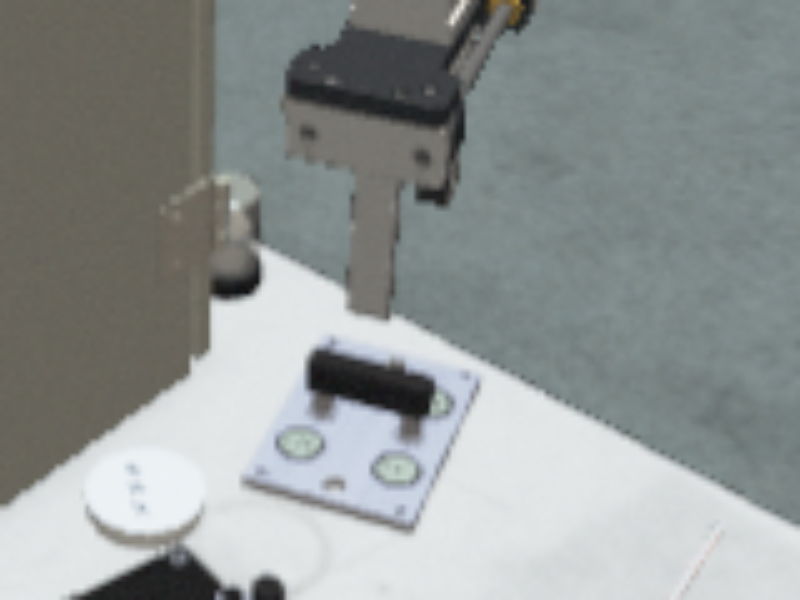

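Gripper hangs above the plate, fingers straddling the bar along its y. The plate corners are visible at crop (245,480), (412,527), (478,375) and (328,338), so I can cross-check its centre.

```bash
python3 -c "
from h import *
P=np.array([onz('scene',280+(x+.5)/5-.5,100+(y+.5)/5-.5,.008)[:2] for x,y in((245,478),(412,524),(478,375),(328,338))])
print(P.round(4).tolist(),P.mean(0))
print([onz('scene',280+x/5-.4,100+y/5-.4,.046)[:2].round(4) for x,y in((313,352),(432,378))])
to(.513,-.186,20.1)"
```

```text
[[0.5324, -0.1124], [0.4499, -0.1425], [0.4925, -0.257], [0.5718, -0.2274]] [ 0.51167957 -0.18480817]
[array([ 0.5423, -0.1757]), array([ 0.4849, -0.2   ])]
pos [ 499.96 -186.51  139.69] rpy [1.7998e+02 3.0000e-02 2.0040e+01] F [0.   0.02 0.61] w 94.0 t 1.6
tool dx,dy mm [12.42  3.99] ('twist', np.float64(-0.05782408391708671))
```

>>> {"name": "carry_out", "arguments": {
  "increments": [
    [0,[6,2,10],0],
    [0,[6,2,15],0],
    [0,[0,0,20],0],
    [0,[0,0,20],0],
    [0,[0,0,15],0],
    [0,[0,0,15],0],
    [0,[0,0,10],0],
    [0,[0,0,5],0]
  ]
}}

```text
time: 2.4
tool_pos: [0.5127, -0.1853, 0.0282]
ee_rot: [-3.141, 0.001, 0.35]
wrist_force: [0.4, -0.4, 0.1]
width: 0.094
finger_force: 0.0
```

>>> {"name": "carry_out", "arguments": {
  "increments": [
    [0,[0,0,0],0],
    [150,[0,0,0],0],
    [255,[0,0,0],0],
    [255,[0,0,0],0],
    [255,[0,0,0],0],
    [255,[0,0,0],0],
    [255,[0,0,0],0],
    [255,[0,0,0],0]
  ]
}}

```text
time: 3.2
tool_pos: [0.5131, -0.1854, 0.0295]
ee_rot: [3.141, 0.0, 0.351]
wrist_force: [-0.2, -0.4, -1.0]
width: 0.0413
finger_force: 0.0
```

>>> {"name": "carry_out", "arguments": {
  "increments": [
    [255,[0,0,0],0],
    [255,[0,0,0],0],
    [255,[0,0,0],0],
    [255,[0,0,0],0],
    [255,[0,0,0],0],
    [255,[0,0,0],0]
  ]
}}

```text
time: 3.8
tool_pos: [0.5133, -0.1856, 0.0295]
ee_rot: [3.141, -0.0, 0.351]
wrist_force: [0.6, -1.4, -0.3]
width: 0.0134
finger_force: 30.0
```

>>> {"name": "carry_out", "arguments": {
  "increments": [
    [255,[0,0,-5],0],
    [255,[0,0,-15],0],
    [255,[0,0,-20],0],
    [255,[0,0,-20],0],
    [255,[0,0,-20],0],
    [255,[0,0,-15],0],
    [255,[0,0,-5],0],
    [255,[0,0,0],0]
  ]
}}

```text
time: 4.6
tool_pos: [0.5136, -0.1855, 0.1305]
ee_rot: [3.14, -0.001, 0.351]
wrist_force: [0.2, 0.1, -4.0]
width: 0.0141
finger_force: 30.0
```

>>> {"name": "carry_out", "arguments": {
  "increments": [
    [255,[0,0,0],3],
    [255,[0,0,0],5],
    [255,[0,0,0],5.5],
    [255,[0,0,0],5.5],
    [255,[0,0,0],5.5],
    [255,[0,0,0],5.5],
    [255,[0,0,0],4],
    [255,[0,0,0],0]
  ]
}}

```text
time: 5.4
tool_pos: [0.5123, -0.185, 0.1278]
ee_rot: [-3.141, 0.003, -0.243]
wrist_force: [-0.6, 0.0, -3.6]
width: 0.0136
finger_force: 30.0
```

```bash
python3 -c "
from h import *
to(.4725,.0749,-14)"
```

```text
pos [ 512.29 -184.95  127.81] rpy [-179.97    0.18  -13.9 ] F [-0.63  0.04 -3.63] w 13.6 t 5.4
tool dx,dy mm [-101.04 -242.69] ('twist', np.float64(0.10112593707217776))
```

>>> {"name": "carry_out", "arguments": {
  "increments": [
    [255,[-5,-12,-4],0],
    [255,[-10,-24,-4],0],
    [255,[-15,-36,0],0],
    [255,[-15,-36,0],0],
    [255,[-15,-36,0],0],
    [255,[-15,-36,0],0],
    [255,[-13,-31,0],0],
    [255,[-8,-20,0],0]
  ]
}}

```text
time: 6.2
tool_pos: [0.4741, 0.065, 0.1375]
ee_rot: [-3.14, 0.001, -0.239]
wrist_force: [0.1, 0.8, -3.3]
width: 0.0141
finger_force: 30.0
```

>>> {"name": "carry_out", "arguments": {
  "increments": [
    [255,[-5,-12,0],0],
    [255,[0,0,0],0],
    [255,[0,0,0],0],
    [255,[0,0,0],0]
  ]
}}

```text
time: 6.6
tool_pos: [0.4737, 0.0738, 0.1374]
ee_rot: [3.141, -0.0, -0.244]
wrist_force: [0.7, 0.2, -3.9]
width: 0.0137
finger_force: 30.0
```

```bash
python3 -c "
from h import *
to(.4725,.0749,-14);im=snap('scene','s2.png');t=snap('top','t2.png')
a=cv2.resize(im[130:310,210:400],(600,568),interpolation=cv2.INTER_CUBIC)
cv2.imwrite('pics/s2c.png',cv2.convertScaleAbs(a,alpha=1.2))"
```

```text
pos [473.68  73.83 137.4 ] rpy [ 1.7996e+02 -1.0000e-02 -1.3970e+01] F [ 0.68  0.2  -3.89] w 13.7 t 6.6
tool dx,dy mm [-1.4  -0.76] ('twist', np.float64(0.028865967277472038))
```

View pics/s2c.png

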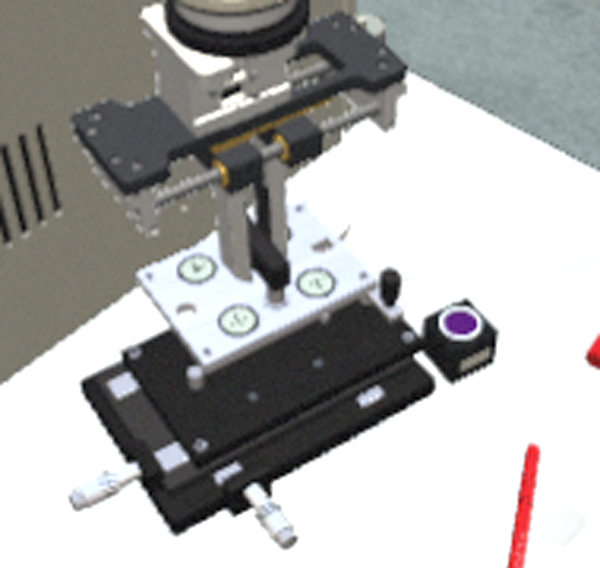

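The plate hangs level over the stage. At crop scale 3.157, its targets are at (197,267), (238,320) and (317,282), the round hole at (187,308) and the slot at (323,243). I'll compare its centre with the TCP.

```bash
python3 -c "
from h import *
z=.116
f=lambda x,y,z=z:onz('scene',210+(x+.5)/3.158-.5,130+(y+.5)/3.156-.5,z)[:2]
a,b,c=f(197,267),f(238,320),f(317,282)
print('center',(a+c)/2, 'yaw',[np.degrees(np.arctan2(*((c-b)[::1])))-180, np.degrees(np.arctan2((a-b)[1],(a-b)[0]))])
L,N,R=f(137,270),f(207,362),f(378,280)
print('corner center',(L+R)/2,np.linalg.norm(L-N),np.linalg.norm(N-R))
r,s=f(187,308),f(323,243); print('holes',r,s,(r+s)/2,np.linalg.norm(r-s),np.degrees(np.arctan2(-(r-s)[0],(r-s)[1])))
t=cv2.imread('pics/t2.png');cv2.imwrite('pics/t2c.png',cv2.resize(t[160:270,220:360],(700,550),interpolation=cv2.INTER_CUBIC))"
```

```text
center [0.47409351 0.07293393] yaw [np.float64(-345.7412873231907), np.float64(-15.011811482820661)]
corner center [0.47365191 0.07317637] 0.08991825800566074 0.12134197693768954
holes [0.48567707 0.12160321] [0.46207984 0.02434506] [0.47387846 0.07297413] 0.10007985965902977 -13.637842157353203
```

View pics/t2c.png

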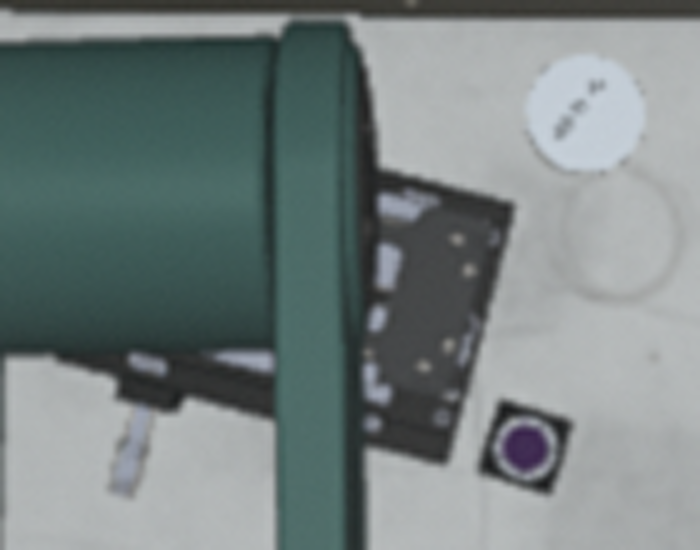

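The top view is blocked by the arm, so I'll use the scene view. The plate needs about (-1.6, -1.3) mm in tool axes. I'll correct that and descend to just above the studs.

>>> {"name": "carry_out", "arguments": {
  "increments": [
    [255,[-0.8,-0.7,5],0],
    [255,[-0.8,-0.6,10],0],
    [255,[0,0,10],0],
    [255,[0,0,8],0],
    [255,[0,0,5],0],
    [255,[0,0,3],0],
    [255,[0,0,1],0],
    [255,[0,0,0],0]
  ]
}}

```text
time: 7.5
tool_pos: [0.4724, 0.0765, 0.0956]
ee_rot: [3.142, -0.0, -0.243]
wrist_force: [0.4, -0.2, -3.6]
width: 0.0138
finger_force: 30.0
```

```bash
python3 -c "
from h import *
to(.4725,.0754,-14)"
```

```text
pos [472.42  76.45  95.55] rpy [ 1.800e+02 -2.000e-02 -1.391e+01] F [ 0.36 -0.24 -3.61] w 13.8 t 7.5
tool dx,dy mm [0.33 1.  ] ('twist', np.float64(0.09488119810150941))
```

>>> {"name": "carry_out", "arguments": {
  "increments": [
    [255,[0,0.5,1],0],
    [255,[0,0,1],0],
    [255,[0,0,1],0],
    [255,[0,0,1],0],
    [255,[0,0,1],0],
    [255,[0,0,1],0],
    [255,[0,0,0.5],0],
    [255,[0,0,0],0]
  ]
}}

```text
time: 8.3
tool_pos: [0.4721, 0.0759, 0.0888]
ee_rot: [3.141, 0.0, -0.243]
wrist_force: [0.1, 0.4, -3.6]
width: 0.0138
finger_force: 30.0
```

>>> {"name": "carry_out", "arguments": {
  "increments": [
    [255,[0,0,0.5],0],
    [255,[0,0,0.5],0],
    [255,[0,0,0.5],0],
    [255,[0,0,0],0]
  ]
}}

```text
time: 8.7
tool_pos: [0.4721, 0.076, 0.0874]
ee_rot: [3.141, 0.0, -0.243]
wrist_force: [-0.2, -0.4, -3.1]
width: 0.0139
finger_force: 30.0
```

>>> {"name": "carry_out", "arguments": {
  "increments": [
    [255,[0,0,0.5],0],
    [255,[0,0,0.5],0],
    [255,[0,0,0],0]
  ]
}}

```text
time: 9.0
tool_pos: [0.4721, 0.0759, 0.0864]
ee_rot: [3.141, 0.0, -0.243]
wrist_force: [0.1, -0.7, -2.5]
width: 0.0137
finger_force: 30.0
```

>>> {"name": "carry_out", "arguments": {
  "increments": [
    [255,[0,0,0.5],0],
    [255,[0,0,0],0],
    [255,[0,0,0],0]
  ]
}}

```text
time: 9.3
tool_pos: [0.4722, 0.0759, 0.086]
ee_rot: [3.141, -0.0, -0.243]
wrist_force: [0.0, 0.5, -3.8]
width: 0.0137
finger_force: 30.0
```

>>> {"name": "carry_out", "arguments": {
  "increments": [
    [255,[0,0,0.5],0],
    [255,[0,0,0],0],
    [255,[0,0,0],0]
  ]
}}

```text
time: 9.6
tool_pos: [0.4722, 0.076, 0.0854]
ee_rot: [3.142, 0.0, -0.243]
wrist_force: [1.1, -0.2, -3.3]
width: 0.0139
finger_force: 30.0
```

>>> {"name": "carry_out", "arguments": {
  "increments": [
    [255,[0,0,0.5],0],
    [255,[0,0,0.5],0],
    [255,[0,0,0],0]
  ]
}}

```text
time: 9.9
tool_pos: [0.4721, 0.0759, 0.0843]
ee_rot: [3.141, 0.0, -0.243]
wrist_force: [-0.1, 0.0, -2.9]
width: 0.0133
finger_force: 30.0
```

>>> {"name": "carry_out", "arguments": {
  "increments": [
    [255,[0,0,0.5],0],
    [255,[0,0,0.5],0],
    [255,[0,0,0],0]
  ]
}}

```text
time: 10.2
tool_pos: [0.4721, 0.076, 0.0833]
ee_rot: [3.141, 0.0, -0.243]
wrist_force: [0.2, 0.2, -2.9]
width: 0.0134
finger_force: 30.0
```

>>> {"name": "carry_out", "arguments": {
  "increments": [
    [255,[0,0,0.5],0],
    [255,[0,0,0.5],0],
    [255,[0,0,0],0]
  ]
}}

```text
time: 10.5
tool_pos: [0.4721, 0.0759, 0.0823]
ee_rot: [3.141, 0.0, -0.243]
wrist_force: [0.2, 0.6, -3.7]
width: 0.0138
finger_force: 30.0
```

>>> {"name": "carry_out", "arguments": {
  "increments": [
    [255,[0,0,0.5],0],
    [255,[0,0,0],0],
    [255,[0,0,0],0]
  ]
}}

```text
time: 10.8
tool_pos: [0.4722, 0.076, 0.082]
ee_rot: [3.141, -0.0, -0.243]
wrist_force: [-0.2, -0.6, -3.9]
width: 0.0135
finger_force: 30.0
```

>>> {"name": "carry_out", "arguments": {
  "increments": [
    [255,[0,0,0.5],0],
    [255,[0,0,0],0],
    [255,[0,0,0],0]
  ]
}}

```text
time: 11.1
tool_pos: [0.4721, 0.076, 0.0814]
ee_rot: [3.142, 0.0, -0.243]
wrist_force: [0.0, 0.6, -3.8]
width: 0.0138
finger_force: 30.0
```

>>> {"name": "carry_out", "arguments": {
  "increments": [
    [255,[0,0,0.5],0],
    [255,[0,0,0],0],
    [255,[0,0,0],0]
  ]
}}

```text
time: 11.4
tool_pos: [0.4722, 0.0759, 0.0809]
ee_rot: [3.141, 0.0, -0.243]
wrist_force: [0.3, -0.9, -2.9]
width: 0.0134
finger_force: 30.0
```

>>> {"name": "carry_out", "arguments": {
  "increments": [
    [255,[0,0,0.5],0],
    [255,[0,0,0],0],
    [255,[0,0,0],0]
  ]
}}

```text
time: 11.7
tool_pos: [0.4722, 0.0759, 0.0804]
ee_rot: [3.142, -0.0, -0.243]
wrist_force: [-0.5, -0.2, -3.6]
width: 0.0137
finger_force: 30.0
```

>>> {"name": "carry_out", "arguments": {
  "increments": [
    [255,[0,0,0.5],0],
    [255,[0,0,0.5],0],
    [255,[0,0,0],0]
  ]
}}

```text
time: 12.0
tool_pos: [0.4721, 0.0759, 0.0793]
ee_rot: [3.141, 0.0, -0.243]
wrist_force: [-0.6, 0.8, -3.0]
width: 0.0135
finger_force: 30.0
```

>>> {"name": "carry_out", "arguments": {
  "increments": [
    [255,[0,0,0.5],0],
    [255,[0,0,0.5],0],
    [255,[0,0,0],0]
  ]
}}

```text
time: 12.3
tool_pos: [0.4721, 0.076, 0.0783]
ee_rot: [3.141, 0.0, -0.243]
wrist_force: [-0.2, 0.3, -3.6]
width: 0.0136
finger_force: 30.0
```

>>> {"name": "carry_out", "arguments": {
  "increments": [
    [255,[0,0,0.5],0],
    [255,[0,0,0.5],0],
    [255,[0,0,0],0]
  ]
}}

```text
time: 12.6
tool_pos: [0.4721, 0.076, 0.0773]
ee_rot: [3.141, 0.0, -0.243]
wrist_force: [-0.2, 0.4, -3.5]
width: 0.0137
finger_force: 30.0
```

>>> {"name": "carry_out", "arguments": {
  "increments": [
    [255,[0,0,0.5],0],
    [255,[0,0,0],0],
    [255,[0,0,0],0]
  ]
}}

```text
time: 12.9
tool_pos: [0.4722, 0.076, 0.0769]
ee_rot: [3.141, 0.0, -0.243]
wrist_force: [-0.7, 0.4, -3.3]
width: 0.0136
finger_force: 30.0
```

>>> {"name": "carry_out", "arguments": {
  "increments": [
    [255,[0,0,0.3],0],
    [255,[0,0,0],0],
    [255,[0,0,0],0]
  ]
}}

```text
time: 13.2
tool_pos: [0.4722, 0.076, 0.0766]
ee_rot: [3.142, -0.0, -0.243]
wrist_force: [-0.4, 0.1, -3.7]
width: 0.0138
finger_force: 30.0
```

>>> {"name": "carry_out", "arguments": {
  "increments": [
    [255,[0,0,0.5],0],
    [255,[0,0,0],0],
    [255,[0,0,0],0]
  ]
}}

```text
time: 13.5
tool_pos: [0.4721, 0.076, 0.0761]
ee_rot: [3.142, 0.0, -0.243]
wrist_force: [0.5, -0.0, -3.8]
width: 0.0138
finger_force: 30.0
```

>>> {"name": "carry_out", "arguments": {
  "increments": [
    [255,[0,0,0.4],0],
    [255,[0,0,0],0],
    [255,[0,0,0],0]
  ]
}}

```text
time: 13.8
tool_pos: [0.4722, 0.0759, 0.0757]
ee_rot: [3.142, 0.0, -0.243]
wrist_force: [0.6, 0.4, -3.9]
width: 0.0139
finger_force: 30.0
```

>>> {"name": "carry_out", "arguments": {
  "increments": [
    [255,[0,0,0.3],0],
    [255,[0,0,0],0],
    [255,[0,0,0],0]
  ]
}}

```text
time: 14.1
tool_pos: [0.4722, 0.076, 0.0755]
ee_rot: [3.142, -0.0, -0.243]
wrist_force: [0.1, -0.3, -3.2]
width: 0.0139
finger_force: 30.0
```

>>> {"name": "carry_out", "arguments": {
  "increments": [
    [255,[0,0,0.3],0],
    [255,[0,0,0],0],
    [255,[0,0,0],0]
  ]
}}

```text
time: 14.4
tool_pos: [0.4722, 0.0759, 0.0754]
ee_rot: [3.142, -0.0, -0.243]
wrist_force: [-1.8, 0.4, -1.1]
width: 0.0141
finger_force: 30.0
```

>>> {"name": "carry_out", "arguments": {
  "increments": [
    [255,[0,0,0.3],0],
    [255,[0,0,0],0],
    [255,[0,0,0],0]
  ]
}}

```text
time: 14.7
tool_pos: [0.4722, 0.0759, 0.0754]
ee_rot: [3.141, -0.0, -0.243]
wrist_force: [-2.3, 0.2, 2.3]
width: 0.0138
finger_force: 30.0
```

>>> {"name": "carry_out", "arguments": {
  "increments": [
    [255,[0,0,0.2],0],
    [255,[0,0,0],0],
    [255,[0,0,0],0]
  ]
}}

```text
time: 15.0
tool_pos: [0.4722, 0.0759, 0.0754]
ee_rot: [3.142, -0.0, -0.243]
wrist_force: [-4.0, -1.1, 5.4]
width: 0.0139
finger_force: 30.0
```

Contact is at exactly the expected height, with the plate flat on the deck. Time to release and back off.

>>> {"name": "carry_out", "arguments": {
  "increments": [
    [255,[0,0,-0.4],0],
    [150,[0,0,0],0],
    [150,[0,0,0],0],
    [150,[0,0,0],0],
    [150,[0,0,0],0],
    [150,[0,0,0],0],
    [150,[0,0,0],0]
  ]
}}

```text
time: 15.7
tool_pos: [0.4722, 0.0759, 0.075]
ee_rot: [3.142, -0.0, -0.243]
wrist_force: [-0.3, -0.2, -0.1]
width: 0.0384
finger_force: 0.0
```

>>> {"name": "carry_out", "arguments": {
  "increments": [
    [150,[0,0,-5],0],
    [150,[0,0,-15],0],
    [150,[0,0,-20],0],
    [185,[0,0,-10],0],
    [185,[0,0,0],0],
    [185,[0,0,0],0]
  ]
}}

```text
time: 16.3
tool_pos: [0.4721, 0.0759, 0.1248]
ee_rot: [3.141, 0.0, -0.243]
wrist_force: [0.1, 0.1, -0.4]
width: 0.0265
finger_force: 0.0
```

```bash
python3 -c "
from h import *
C=np.array([.4722,.0757]);a=np.radians(-14);ya=np.array([-np.sin(a),np.cos(a)]);P=C-.086*ya
print('pin',P); 
for ph in(180.5,90): t=a+np.radians(ph);print(ph,P+.025*np.array([np.cos(t),np.sin(t)]))
t=a+np.radians(180.5);k=P+.025*np.array([np.cos(t),np.sin(t)])
to(*k,-14);print(robot.get_obs()['joint_positions'])
im=snap('scene','s3.png')
a=cv2.resize(im[130:310,210:400],(600,568),interpolation=cv2.INTER_CUBIC)
cv2.imwrite('pics/s3c.png',cv2.convertScaleAbs(a,alpha=1.2))"
```

```text
pin [ 0.45139472 -0.00774543]
180.5 [ 0.42708547 -0.0019093 ]
90 [0.45744276 0.01651196]
pos [472.06  75.94 124.83] rpy [179.99   0.   -13.91] F [ 0.15  0.08 -0.41] w 26.5 t 16.3
tool dx,dy mm [-24.95  86.37] ('twist', np.float64(0.09352327011198902))
[ 4.09016946e-02 -3.45053526e-02  1.68438296e+00 -9.20344096e-05
  1.49177855e+00  1.85441909e+00]
```

View pics/s3c.png

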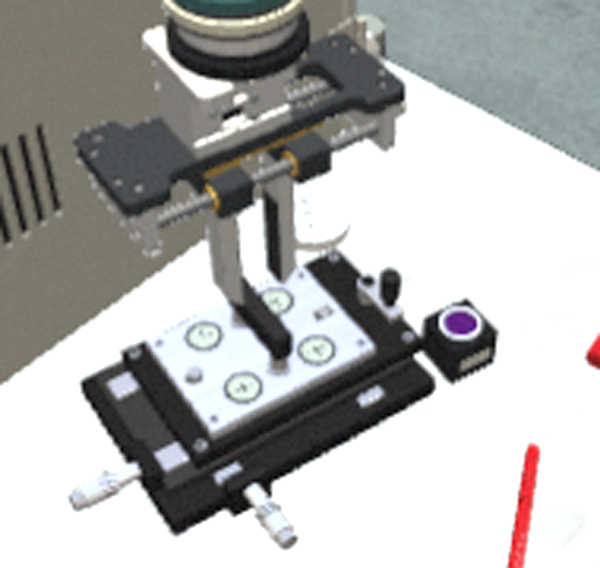

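The plate lies flat on the deck with both studs showing through its holes. The knob is at crop (391,285), matching my estimate. The last joint has no room for +90°, so I'll turn half round first, then cage the knob.

>>> {"name": "carry_out", "arguments": {
  "increments": [
    [185,[0,0,0],-4],
    [185,[0,0,0],-8],
    [185,[0,0,0],-8],
    [185,[0,0,0],-8],
    [185,[0,0,0],-8],
    [185,[0,0,0],-8],
    [185,[0,0,0],-8],
    [185,[0,0,0],-8]
  ]
}}

```text
time: 17.15
tool_pos: [0.4714, 0.0759, 0.1236]
ee_rot: [-3.14, 0.002, 0.81]
wrist_force: [-0.6, -0.1, -0.5]
width: 0.0258
finger_force: 0.0
```

>>> {"name": "carry_out", "arguments": {
  "increments": [
    [185,[0,0,0],-8],
    [185,[0,0,0],-8],
    [185,[0,0,0],-8],
    [185,[0,0,0],-8],
    [185,[0,0,0],-8],
    [185,[0,0,0],-8],
    [185,[0,0,0],-8],
    [185,[0,0,0],-8]
  ]
}}

```text
time: 17.95
tool_pos: [0.4714, 0.0759, 0.1237]
ee_rot: [-3.139, -0.001, 1.927]
wrist_force: [-0.6, 0.3, 0.5]
width: 0.0256
finger_force: 0.0
```

>>> {"name": "carry_out", "arguments": {
  "increments": [
    [185,[0,0,0],-8],
    [185,[0,0,0],-8],
    [185,[0,0,0],-8],
    [185,[0,0,0],-8],
    [185,[0,0,0],-8],
    [185,[0,0,0],-8],
    [185,[0,0,0],-8],
    [185,[0,0,0],0]
  ]
}}

```text
time: 18.75
tool_pos: [0.4714, 0.0759, 0.1238]
ee_rot: [-3.141, -0.002, 2.899]
wrist_force: [0.9, 0.4, -0.3]
width: 0.0255
finger_force: 0.0
```

```bash
python3 -c "
from h import *
to(.4269,-.0022,-194)
f=lambda x,y,z:onz('scene',210+(x+.5)/3.158-.5,130+(y+.5)/3.156-.5,z)[:2]
print('knob top/mid',f(391,275,.091),f(391,288,.0805))"
```

```text
pos [471.44  75.91 123.78] rpy [-1.7996e+02 -1.3000e-01  1.6608e+02] F [ 0.88  0.43 -0.28] w 25.5 t 18.75
tool dx,dy mm [ 24.44 -86.53] ('twist', np.float64(360.07530267844334))
knob top/mid [ 0.42588646 -0.00196687] [ 0.4244121  -0.00072187]
```

>>> {"name": "carry_out", "arguments": {
  "increments": [
    [185,[4,-15,0],0],
    [185,[8,-28,0],0],
    [185,[8,-28,0],0],
    [185,[4.5,-15.5,0],0],
    [185,[0,0,0],0],
    [185,[0,0,0],0],
    [185,[0,0,0],0]
  ]
}}

```text
time: 19.45
tool_pos: [0.4277, -0.0019, 0.125]
ee_rot: [3.141, 0.0, 2.898]
wrist_force: [-0.4, 0.4, -0.8]
width: 0.026
finger_force: 0.0
```

```bash
python3 -c "
from h import *
to(.4269,-.0022)"
```

```text
pos [427.69  -1.89 125.03] rpy [179.99   0.   166.06] F [-0.42  0.43 -0.8 ] w 26.0 t 19.45
tool dx,dy mm [ 0.69 -0.49]
```

>>> {"name": "carry_out", "arguments": {
  "increments": [
    [185,[0.7,-0.5,5],0],
    [185,[0,0,6],0],
    [185,[0,0,3],0],
    [185,[0,0,3],0],
    [185,[0,0,3],0],
    [185,[0,0,0],0]
  ]
}}

```text
time: 20.05
tool_pos: [0.4265, -0.0024, 0.1045]
ee_rot: [-3.141, -0.001, 2.899]
wrist_force: [-0.3, -0.5, 0.2]
width: 0.0256
finger_force: 0.0
```

>>> {"name": "carry_out", "arguments": {
  "increments": [
    [185,[0,0,3],0],
    [185,[0,0,4],0],
    [185,[0,0,4],0],
    [185,[0,0,4],0],
    [185,[0,0,0],0]
  ]
}}

```text
time: 20.55
tool_pos: [0.4262, -0.0024, 0.0892]
ee_rot: [-3.141, -0.002, 2.899]
wrist_force: [0.3, -0.7, -0.0]
width: 0.0257
finger_force: 0.0
```

>>> {"name": "carry_out", "arguments": {
  "increments": [
    [185,[0,2,0],0],
    [185,[0,2,0],0],
    [185,[0,2,0],0],
    [185,[-0.6,2.15,0],5],
    [185,[-0.6,2.15,0],5],
    [185,[-0.6,2.15,0],5],
    [185,[-0.6,2.15,0],5],
    [185,[-0.6,2.15,0],5]
  ]
}}

```text
time: 21.35
tool_pos: [0.4353, 0.0113, 0.0903]
ee_rot: [-3.14, 0.001, 2.459]
wrist_force: [-0.2, -1.8, 0.7]
width: 0.0257
finger_force: 1.1
```

```bash
cat >> h.py <<'E'
def pin():
    o=robot.get_obs();p=o['tool_pos'][:2];a=o['ee_rot'][2];e=p-np.array([.4514,-.0077])
    print('rel pin in tool axes',(np.array([e@[np.cos(a),np.sin(a)],e@[np.sin(a),-np.cos(a)]])*1e3).round(2),'yaw',np.degrees(a),'F tool',np.round([o['wrist_force'][:2]@[np.cos(a),np.sin(a)],o['wrist_force'][:2]@[np.sin(a),-np.cos(a)]],1))
    k=p-(o['width']/2-.007)*np.array([np.sin(a),-np.cos(a)])-np.array([.4514,-.0077])
    print('knob angle in stage',np.degrees(np.arctan2(k[1],k[0]))+14, 'z',o['tool_pos'][2],'F',o['wrist_force'],o['time'],o['joint_positions'][5])
E
python3 -c "
from h import *
pin()"
```

```text
rel pin in tool axes [24.51  4.59] yaw 140.89298683593427 F tool [-1.  -1.5]
knob angle in stage 157.81993055324037 z 0.09025237373400005 F [-0.21227438 -1.82454167  0.74650502] 21.35 -0.9907044436582279
```

>>> {"name": "carry_out", "arguments": {
  "increments": [
    [185,[-0.5,2.2,0],5],
    [185,[-0.6,2.15,0],5],
    [185,[-0.6,2.15,0],5],
    [185,[-0.6,2.15,0],5],
    [185,[-0.6,2.15,0],5],
    [185,[-0.6,2.15,0],5],
    [185,[-0.6,2.15,0],5],
    [185,[-0.6,2.15,0],5]
  ]
}}

```text
time: 22.15
tool_pos: [0.4515, 0.0169, 0.0901]
ee_rot: [-3.14, 0.001, 1.761]
wrist_force: [-2.2, -0.9, 0.9]
width: 0.0263
finger_force: 1.0
```

>>> {"name": "carry_out", "arguments": {
  "increments": [
    [185,[-0.6,2.15,0],5],
    [185,[-0.6,2.15,0],5],
    [185,[-0.6,2.15,0],5],
    [185,[-0.4,1.3,0],3],
    [185,[0,0,0],0]
  ]
}}

```text
time: 22.65
tool_pos: [0.4593, 0.0157, 0.09]
ee_rot: [-3.14, 0.001, 1.45]
wrist_force: [-2.1, -1.1, 0.7]
width: 0.0257
finger_force: 0.8
```

```bash
python3 -c "
from h import *
pin()"
```

```text
rel pin in tool axes [24.22  5.07] yaw 83.10539014331682 F tool [-1.3 -1.9]
knob angle in stage 98.90735583091185 z 0.09001584364248161 F [-2.07263807 -1.09418616  0.74232628] 22.65 0.03174003483729419
```

>>> {"name": "carry_out", "arguments": {
  "increments": [
    [185,[-0.1,1,0],2],
    [185,[-0.2,1,0],2],
    [185,[-0.2,0.7,0],2],
    [185,[0,0,0],0]
  ]
}}

```text
time: 23.05
tool_pos: [0.4619, 0.0149, 0.09]
ee_rot: [-3.141, 0.001, 1.347]
wrist_force: [-2.0, 0.1, 0.6]
width: 0.0262
finger_force: 0.8
```

>>> {"name": "carry_out", "arguments": {
  "increments": [
    [185,[-0.1,0.6,0],1],
    [185,[0,0,0],0]
  ]
}}

```text
time: 23.25
tool_pos: [0.4627, 0.0147, 0.09]
ee_rot: [-3.141, 0.0, 1.328]
wrist_force: [-2.5, -1.3, 0.0]
width: 0.0258
finger_force: 0.8
```

>>> {"name": "carry_out", "arguments": {
  "increments": [
    [185,[-0.1,0.5,0],0],
    [185,[0,0,0],0]
  ]
}}

```text
time: 23.45
tool_pos: [0.4629, 0.0147, 0.0899]
ee_rot: [-3.14, 0.0, 1.328]
wrist_force: [-3.6, -1.0, 1.2]
width: 0.026
finger_force: 1.6
```

```bash
python3 -c "
from h import *
pin()"
```

```text
rel pin in tool axes [24.46  5.77] yaw 76.11386550945724 F tool [-1.8 -3.2]
knob angle in stage 90.68411700900243 z 0.08994357830537339 F [-3.56707312 -0.97165094  1.18113491] 23.45 0.1513695390041339
```

Force is starting to rise at about 90.7°, so I'll push gently to the stop.

>>> {"name": "carry_out", "arguments": {
  "increments": [
    [185,[0,0.5,0],0],
    [185,[0,0,0],0]
  ]
}}

```text
time: 23.65
tool_pos: [0.463, 0.0146, 0.0899]
ee_rot: [-3.139, 0.0, 1.328]
wrist_force: [-5.0, -0.1, 1.7]
width: 0.0262
finger_force: 2.6
```

>>> {"name": "carry_out", "arguments": {
  "increments": [
    [185,[0,0.5,0],0],
    [185,[0,0,0],0]
  ]
}}

```text
time: 23.85
tool_pos: [0.4631, 0.0146, 0.0898]
ee_rot: [-3.138, 0.0, 1.328]
wrist_force: [-6.0, 0.1, 3.1]
width: 0.0259
finger_force: 3.1
```

```bash
python3 -c "
from h import *
pin()"
```

```text
rel pin in tool axes [24.48  5.97] yaw 76.10745677430954 F tool [-1.3 -5.9]
knob angle in stage 90.0606209457052 z 0.08983316963963517 F [-6.03623876  0.12761307  3.117239  ] 23.85 0.15122927128967154
```

The latch has stopped moving at about 90° while the force climbs, so it's at its stop. I'll centre the fingers on the knob and lift clear.

>>> {"name": "carry_out", "arguments": {
  "increments": [
    [185,[0,-2,0],0],
    [185,[0,-2,0],0],
    [185,[0,-2,0],0],
    [185,[0,0,0],0],
    [185,[0,0,-5],0],
    [185,[0,0,-10],0],
    [185,[0,0,-15],0],
    [185,[0,0,-20],0]
  ]
}}

```text
time: 24.65
tool_pos: [0.4583, 0.0157, 0.1407]
ee_rot: [-3.141, 0.0, 1.328]
wrist_force: [1.0, -0.1, 0.8]
width: 0.026
finger_force: 0.0
```

>>> {"name": "carry_out", "arguments": {
  "increments": [
    [185,[-15,0,-20],0],
    [185,[-30,0,-20],0],
    [185,[-30,0,-20],0],
    [185,[-30,0,0],0],
    [185,[-30,0,0],0],
    [185,[-15,0,0],0],
    [185,[0,0,0],0]
  ]
}}

```text
time: 25.35
tool_pos: [0.4224, -0.1316, 0.2011]
ee_rot: [3.14, 0.001, 1.325]
wrist_force: [-0.1, -0.5, 0.2]
width: 0.0262
finger_force: 0.0
```

```bash
python3 -c "
from h import *
to(.4,0)
im=snap('scene','s4.png')
a=cv2.resize(im[130:310,210:400],(600,568),interpolation=cv2.INTER_CUBIC)
cv2.imwrite('pics/s4c.png',cv2.convertScaleAbs(a,alpha=1.2))"
```

```text
pos [ 422.42 -131.56  201.12] rpy [1.799e+02 4.000e-02 7.590e+01] F [-0.1  -0.45  0.16] w 26.2 t 25.35
tool dx,dy mm [122.14 -53.8 ]
```

View pics/s4c.png

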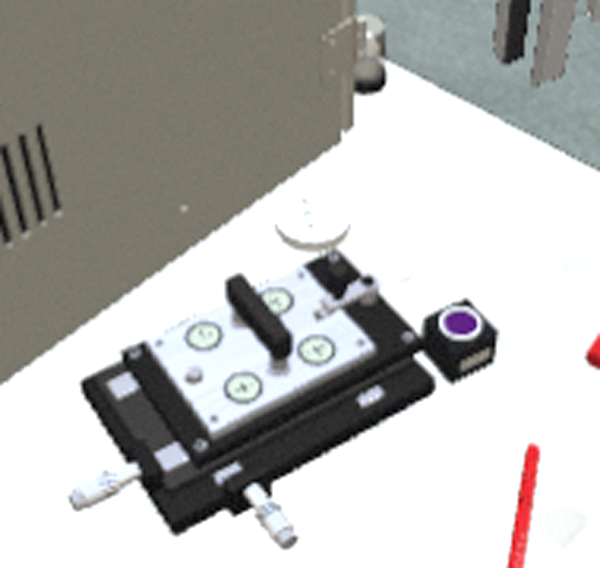

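The plate is seated flat. The latch arm lies over its end, from crop (368,290) to (320,315), pointing along stage +y. Nothing else has moved and the robot is clear, so I'm handing in.

```bash
python3 -c "
from h import *
print(robot.close_job())"
```

```text
the job is handed in; nothing more can be done
None
```

The plate sits flat and fully home over both studs, the latch is swung closed to its stop, nothing else on the bench was moved, and the job was handed in at about 25 s (its verdict was not shown).

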